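# Hook the honeycomb soldering block into its holder

## Task

The perforated soldering block stands on edge in the wooden rack beside a longer plain wood block. Lift it out, lay it flat on the bench and let go, then take it again across its long sides, hook one of its short ends under the lip of the aluminium holder and rotate the other end down behind the front stop until the block lies flat on the holder's floor, and let go. Leave the plain block in the rack and do not disturb the other things on the bench.

Things in the scene. Friction and masses are not known exactly. Their poses are not given: they have to be found in the camera images.
- honeycomb_block: loose light-brown perforated ceramic block, 53 x 83 x 16 mm (its x, y, z), 0.05 to 0.1 kg. Origin at the centre of a 53 x 83 face, z through the thickness. Starts standing on a long edge in one of the two rack slots: x vertical, y along the slot, top edge 58 mm above the bench. Ends and faces are alike: either end may go under the lip, either face up
- block_mid (a point): centre of the perforated block's volume (8 mm along z from its origin)
- block_end_a (a point): middle of the block's short end at its +y (41.5 mm from block_mid)
- block_end_b (a point): middle of the block's short end at its -y (41.5 mm from block_mid)
- holder: aluminium seat screwed to the bench, 114 x 74 mm, 31 mm high. Origin under the centre of its base, x towards the lip end (away from the robot, +-0.4 rad), z up. At its -x end a front stop 40 mm wide, inner face x = -43.5 mm, top z = 16 mm. Two side cheeks x = 11.5 to 43.5 mm, inner faces y = +-29 mm, top z = 16 mm; sides otherwise open. Pocket 87 x 58 mm
- seat (a point): centre of the holder's floor, the top of its base plate, 6 mm above the bench (holder z = 6 mm)
- lip_edge (a point): middle of the lip's lower free edge: x = 34.5 mm, z = 26 mm in the holder's frame (20 mm over the floor). The lip is 5 mm thick, 66 mm wide, and juts 9 mm from a back wall whose inner face is at x = 43.5 mm. The block cannot go in straight down, nor slide in level past the stop
- rack: wooden rack fixed to the bench, 130 x 124 mm. Origin under its centre; slots along its y at x = -35 and +35 mm, 18 mm wide, open ends, walls 5 mm thick with tops 27 mm above the bench, slot floor 5 mm above it. Rack and holder stand side by side about 0.33 m apart, either on the left; the bench between them is free to lay the block down
- plain_block: loose plain smooth wood block 53 x 110 x 16 mm, standing on edge in the rack's other slot; stays there. Origin at the centre of a large face, z through the thickness
- flux_pot: bystander: small black pot with light rim, 50 mm across, 27 mm high, origin under its centre
- loupe: bystander: small loupe 24 x 30 x 26 mm, origin under its centre
- tin_brass: bystander: round brass tin, 38 mm across, 24 mm high, origin under its centre
- beeswax: bystander: block of beeswax 31 x 42 x 18 mm, origin under its centre

How it is judged:
By the outcome, as a careful person would: the job done as asked, in the order asked, and still so for the second after the job is handed in, with the robot touching nothing.
It also fails if it takes over 59 s, if anything falls off the work surface, if the arm or the gripper's body presses on something with over 40 N, if the wrist force passes 120 N, or if a joint passes its speed limit or range.

## Robot

A 7-joint arm with a two-finger parallel gripper is mounted at the origin on a cart in front of the work surface, level with it; the furniture and walls round the work are solid. World frame = base frame: x ahead of the robot, y to its left, z up, the work surface at z = 0. Lengths are in m, angles in rad, forces in N, time in s.
With the tool pointing down it reaches from about 0.4 to 0.875 m from the base axis. Payload 4.4 kg.
Tool frame: the origin (TCP) lies on the front face of the gripper's body, between the roots of the fingers; the fingertips stand 73 mm ahead of it and the grasp point (between the pads) lies 54 mm ahead of it; z points along the fingers, y is the line along which they close (so a half turn about z gives the same grasp; the last joint's range is limited). The gripper opens to 85 mm and grips with 20 to 120 N. Pads are 22 mm wide; open, the fingers measure 114 mm over their backs; the gripper's body (76 mm by 85 mm) begins 54 mm behind the grasp point. The pads swing forward as they close: fully open they stand 13 mm farther back than shut.
Start: joints at [-1.323, 0.628, 0.038, 1.517, -0.027, 0.996, -0.02], TCP at [0.201, 0.618, 0.304] pointing down, gripper open.
Joint ranges: [-3.06, 3.06], [-0.37, 2.12], [-1.25, 1.32], [0.18, 2.47], [-1.1, 4.24], [0.23, 1.98], [-2.94, 2.94]. Speed limits (rad/s): [2.57, 2.57, 3.14, 3.14, 3.14, 3.14, 3.14].

## Interface

Orientations are given as a rotation vector (axis times angle).
In Python, from cell import monitor, imaging, ticket gives the robot as it stands. The module is installed in compiled form; this text tells all that it offers.
- The arm moves only by the tool carry_out, never from a script. Its argument "plan" is text: rows parted by semicolons, each of 7 numbers parted by spaces: the shift along the tool's x, y, z scaled (see below), then the turn, a rotation vector about the tool's x, y, z scaled (see below), then the gripper command: -1 is fully open, 1 is shut, values between are in proportion. In form: x y z ax ay az claw; .... A call has 1 to 20 rows; each row shifts and turns the commanded pose from where the row before left it, along the tool's axes as they then stand; what a row does not reach is not made up. The controller multiplies each number of a shift by 0.1 m and each number of a turn by 45 degrees. A row lasts 1/10 s, in which the tool goes at most 50 mm and 8.59 degrees, less where a joint would pass 70% of its speed; a pose out of reach is approached as far as the arm can. A call with a number of a shift or a turn outside -1 to 1 is refused whole. A call with a gripper value outside its range is refused whole. The fingers move at their own pace and stop on an object; the grip force is fixed at half the most. Time passes only in rows, so rows that do not move let the fingers close. It gives the time, the measured TCP pose, the force, the opening and the grip force at its end, in the units of the state.
- monitor.read_state(): the state, without advancing time (a new reading comes with each control period).
- imaging.read_camera(name): name is "scene" or "top" or "wrist"; returns a dict with "img" (384x512x3 uint8, blue, green, red), "depth" (384x512 float32, m along the optical axis (not along the pixel's ray), 0 where there is no reading), "camera_matrix" (3x3 intrinsics, pixels), "R" (3x3) and "t" (3): a world point X has camera coordinates R X + t. Camera axes: x right, y down, z forward; pixel columns grow to the right and rows downward; lengths in m; the calibration is good to about 2 mm. A picture is of the moment at which its call begins.
- ticket.finish_job(): hands the job in; it is judged then, once.
The state is a dict: "time_s": time; "joint_pos": joint angles; "joint_velocities": joint speeds; "joint_torque": joint torques, N m; "tool_pos": TCP position; "orientation": TCP orientation; "contact_force": force on the tool from outside, world axes, zero at the start; "moment": the same for the moment, N m; "finger_gap": finger opening in m; "grasp_force": force on a finger pad.
Only numpy, scipy, OpenCV 4.12 (cv2) and the standard library are available. Lean on these libraries where they do the work, as an engineer would, in place of code of your own. Each camera call takes 0.05 s, during which the arm holds its last target. There are 200 camera calls.

## Working session

There is one attempt and no reset: what is moved stays moved. The work goes in short steps, Python scripts to look and compute and a tool call to move; the robot and the scene stay as the last step left them, time stands still between calls to the robot, and variables do not carry over. Pictures are saved under pics/ and viewed, at most 10 in all, crops included, and the job is handed in when it is done.

Besides the shell and the picture viewer there is one more tool, called after "Request:" as name(argument=value, ...) on one line, values as JSON. carry_out: Moves the arm, as the interface text tells. Its arguments: {"type":"object","properties":{"plan":{"type":"string"}},"required":["plan"]}

```bash
mkdir -p pics; python3 - <<'E'
from cell import monitor, imaging
import cv2, numpy as np, pickle
s=monitor.read_state(); print({k:np.round(v,3) for k,v in s.items()})
d={}
for n in ["top","scene"]:
    c=imaging.read_camera(n); d[n]=c
    cv2.imwrite(f"pics/{n}0.png",c["img"])
    print(n,c["camera_matrix"].tolist(),np.round(c["R"],3).tolist(),np.round(c["t"],3))
pickle.dump(d,open("d0.pkl","wb"))
E
```

```text
{'time_s': np.float64(0.0), 'joint_pos': array([-1.323,  0.629,  0.038,  1.518, -0.027,  0.996, -0.02 ]), 'joint_velocities': array([-0.   ,  0.   ,  0.001, -0.   , -0.001,  0.001,  0.   ]), 'joint_torque': array([ 1.0000e-03, -5.6339e+01,  1.2270e+00, -1.9344e+01,  1.1000e-02,
        1.1000e-02, -0.0000e+00]), 'tool_pos': array([0.2  , 0.618, 0.303]), 'orientation': array([-4.910e-01, -3.103e+00,  3.000e-03]), 'contact_force': array([-0.48 ,  0.122,  0.356]), 'moment': array([-0.003, -0.027,  0.016]), 'grasp_force': np.float64(0.0), 'finger_gap': np.float64(0.085)}
top [[401.2506432504946, 0.0, 249.8284703708082], [0.0, 401.2506432504946, 193.9769724144884], [0.0, 0.0, 1.0]] [[-0.019, -1.0, -0.025], [-0.983, 0.023, -0.183], [0.183, 0.021, -0.983]] [-0.109  0.59   0.857]
scene [[402.29568981076045, 0.0, 258.30694805979624], [0.0, 402.29568981076045, 184.71285028824522], [0.0, 0.0, 1.0]] [[-0.689, -0.724, -0.01], [-0.313, 0.31, -0.898], [0.653, -0.616, -0.44]] [0.308 0.286 0.456]
```

View pics/top0.png

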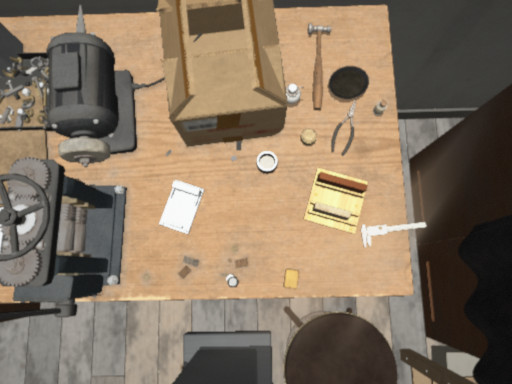

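View pics/scene0.png

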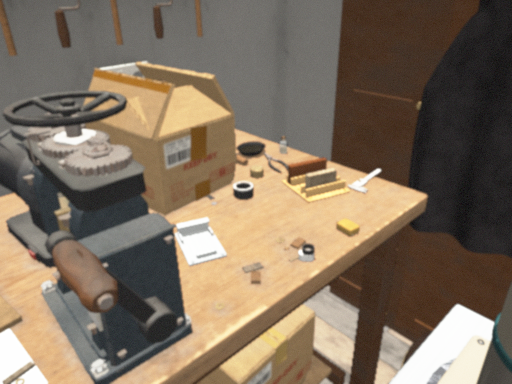

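Top: holder at about (182,206) with its lip up-image (away from robot); rack at (337,201), with the light perforated block at (331,210) in the near slot and the dark plain one at (342,182) in the far slot. The bench between them holds the flux pot (266,161) and the loupe (232,281).

```bash
cat > h.py <<'E'
import numpy as np, cv2
def cloud(c):
    v,u=np.mgrid[:384,:512]; K=c["camera_matrix"]; z=c["depth"]
    X=np.stack([(u-K[0,2])/K[0,0]*z,(v-K[1,2])/K[1,1]*z,z],-1)
    W=(X-c["t"])@c["R"]; W[z==0]=np.nan; return W
def ray(c,u,v,h):
    K=c["camera_matrix"]; d=c["R"].T@np.array([(u-K[0,2])/K[0,0],(v-K[1,2])/K[1,1],1]); o=-c["R"].T@c["t"]
    return o+d*(h-o[2])/d[2]
def rect(P):
    (cx,cy),(w,h),a=cv2.minAreaRect(P[:,:2].astype(np.float32)*1000); b=cv2.boxPoints(((cx,cy),(w,h),a))
    e=max(b[1]-b[0],b[2]-b[1],key=np.linalg.norm); 
    return np.round([cx,cy,w,h],1),round(float(np.arctan2(e[1],e[0])),3)
E
python3 - <<'E'
import pickle; from h import *
d=pickle.load(open("d0.pkl","rb"))
for n in d:
    c=d[n]; W=cloud(c); 
    print(n,"bench z",np.nanmedian(W[225:250,220:270,2]) if n=="top" else "")
    if n=="top": base=W
    x,y,z=W[...,0],W[...,1],W[...,2]
    # regions from top
    hs=base if n=="top" else None
    if n=="top":
        cr=ray(c,337,201,.02); ch=ray(c,182,206,.01); print("rack,holder approx",cr,ch)
    R=(abs(x-cr[0])<.1)&(abs(y-cr[1])<.1); H=(abs(x-ch[0])<.1)&(abs(y-ch[1])<.08)
    for name,m in [("rack>3mm",R&(z>.012)),("rack tops",R&(z>.02)&(z<.033)),("blocks",R&(z>.045)&(z<.07)),("holder all",H&(z>.004)&(z<.045)),("holder top",H&(z>.024)&(z<.045))]:
        m=cv2.morphologyEx(m.astype(np.uint8),cv2.MORPH_OPEN,np.ones((2,2)))
        k,l,st,_=cv2.connectedComponentsWithStats(m)
        for i in range(1,k):
            if st[i,4]>15: 
                P=W[l==i]; print(n,name,st[i,4],rect(P),"z",np.round(np.percentile(P[:,2],[5,50,95]),3),"bgr",c["img"][l==i].mean(0).round())
a=cv2.resize(d["top"]["img"][150:250,150:380],None,fx=3.4,fy=3.4,interpolation=cv2.INTER_CUBIC); cv2.imwrite("pics/crop.png",a)
E
```

```text
top bench z 0.0008230815255896591
rack,holder approx [ 0.57218199 -0.32407041  0.02      ] [0.57036769 0.04057737 0.01      ]
top rack>3mm 694 (array([ 605.7, -338.3,  125.5,   31. ]), 1.396) z [nan nan nan] bgr [ 71. 107. 143.]
top rack>3mm 573 (array([ 543. , -317.1,  119.5,   29.1]), 1.291) z [nan nan nan] bgr [133. 176. 193.]
top rack tops 182 (array([ 600.1, -335.1,  119. ,    8.9]), 1.283) z [nan nan nan] bgr [114. 168. 188.]
top rack tops 166 (array([ 534.2, -314.5,  118.7,    9.2]), 1.277) z [0.011 0.026 0.03 ] bgr [124. 181. 200.]
top rack tops 22 (array([nan, nan, nan,  0.]), nan) z [nan nan nan] bgr [128. 186. 211.]
top blocks 390 (array([ 609. , -339.5,  123.8,   22.8]), 1.368) z [nan nan nan] bgr [ 57.  87. 137.]
top blocks 294 (array([ 544.7, -311.1,   92. ,   18.8]), 1.346) z [0.037 0.058 0.061] bgr [151. 186. 202.]
top holder all 1401 (array([569.7,  41.9,  73.3, 113.9]), -0.349) z [nan nan nan] bgr [240. 240. 240.]
top holder top 176 (array([610.8,  29.1,  63.9,  14.1]), 1.221) z [0.007 0.031 0.034] bgr [240. 240. 239.]
scene bench z 
scene rack>3mm 1378 (array([ 790.3, -696.9,   89.6, 1009.6]), -0.982) z [nan nan nan] bgr [ 84. 120. 152.]
scene rack tops 99 (array([ 599.8, -277.6,   43.6,   69.5]), -0.842) z [0.018 0.025 0.046] bgr [ 96. 146. 183.]
scene rack tops 247 (array([ 541.6, -335.1,  156.7,   53.1]), 1.531) z [nan nan nan] bgr [108. 163. 199.]
scene blocks 274 (array([ 829.6, -704.4,   85.4,  950.3]), -1.038) z [nan nan nan] bgr [ 47.  75. 122.]
scene blocks 235 (array([ 553.6, -355.5,   45.1,  182.6]), -1.368) z [nan nan nan] bgr [109. 136. 153.]
scene holder all 1520 (array([583.2,  35. ,  71.4, 150.5]), -0.437) z [nan nan nan] bgr [229. 231. 231.]
scene holder top 173 (array([610.2,  13.6,  37.3,  93. ]), -1.406) z [0.018 0.03  0.032] bgr [223. 225. 225.]
```

View pics/crop.png

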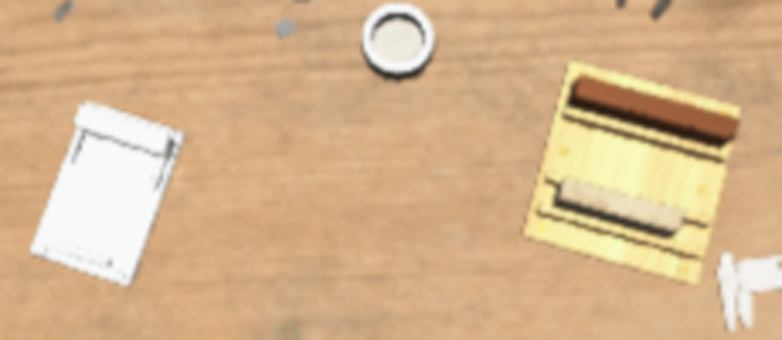

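The crop shows the holder edges (lip toward the top) and the perforated block (560-680,180-230 in the crop) in the near slot, with slots running to the lower right. The measured sizes match: holder 114x74 at -0.35 rad, lip height 31 mm, block top 58 mm. Next I check obstacle heights along the swing and refine the block.

```bash
cat >> h.py <<'E'
from scipy.spatial.transform import Rotation as Ro
def pose(p,yaw,tilt=0,ty=0):
    """tool down, tool y at angle yaw; then turned about tool x by tilt, tool y by ty"""
    y=np.array([np.cos(yaw),np.sin(yaw),0]); z=np.array([0,0,-1.]); x=np.cross(y,z)
    return np.array(p,float),Ro.from_matrix(np.stack([x,y,z],1))*Ro.from_rotvec([tilt,0,0])*Ro.from_rotvec([0,ty,0])
def now(s): return np.array(s["tool_pos"]),Ro.from_rotvec(s["orientation"])
def delta(a,b,n=None):
    """rows of straight motion a->b : (n, row)"""
    w=(a[1].inv()*b[1]).as_rotvec(); d=b[0]-a[0]
    if n is None: n=int(np.ceil(max(np.linalg.norm(d)/.05,np.linalg.norm(w)/.15,1)))
    out=[]; p=a
    for i in range(n):
        q=(a[0]+d*(i+1)/n, a[1]*Ro.from_rotvec(w*(i+1)/n))
        out.append(np.r_[p[1].inv().apply(q[0]-p[0])/.1,(p[1].inv()*q[1]).as_rotvec()/(np.pi/4)]); p=q
    return np.array(out)
def fmt(rows,g): return "; ".join(" ".join(f"{v:.3f}".rstrip('0').rstrip('.') if abs(v)>=.0005 else "0" for v in r)+f" {g}" for r in rows)
E
python3 - <<'E'
import pickle; from h import *; from cell import monitor
d=pickle.load(open("d0.pkl","rb"))
W=np.concatenate([cloud(d[n]).reshape(-1,3) for n in d]); W=W[~np.isnan(W).any(1)]
for x0 in np.arange(.1,.71,.1):
    print(round(x0,1),[ (lambda q: round(float(np.percentile(q,98)),2) if len(q)>5 else None)(W[(W[:,0]>=x0)&(W[:,0]<x0+.1)&(W[:,1]>=y0)&(W[:,1]<y0+.1),2]) for y0 in np.arange(.7,-.5,-.1)])
c=d["top"];P=cloud(c); x,y,z=P[...,0],P[...,1],P[...,2]
m=(z>.055)&(z<.062)&(x>.5)&(x<.575)&(y<-.25)&(y>-.4)
Q=P[m]; print(len(Q),rect(Q),Q.mean(0),np.median(Q[:,2]))
vx,vy,cx,cy=cv2.fitLine(Q[:,:2].astype(np.float32),cv2.DIST_HUBER,0,.001,.001).ravel(); print("line",np.arctan2(vy,vx),cx,cy)
s=monitor.read_state(); a=now(s)
print("tooly",a[1].as_matrix()[:,1])
b=pose([a[0][0],a[0][1],.42],1.257); print(fmt(delta(a,b),-1))
t=pose([.50,-.30,.30],-.285); print(fmt(delta(b,t),-1))
E
```

```text
0.1 [-0.84, -0.84, -0.84, -0.84, -0.84, -0.84, -0.27, 0.0, 0.01, 0.0, -0.34, -0.34]
0.2 [-0.84, -0.84, -0.84, -0.84, 0.27, -0.84, -0.84, -0.84, -0.84, -0.84, -0.34, -0.34]
0.3 [None, None, None, 0.0, 0.27, 0.21, 0.02, 0.0, 0.02, 0.02, 0.02, 0.0]
0.4 [None, None, None, 0.01, 0.34, 0.34, 0.34, 0.01, 0.01, 0.01, 0.02, 0.01]
0.5 [None, None, None, 0.01, 0.34, 0.34, 0.34, 0.02, 0.0, 0.0, 0.06, 0.06]
0.6 [None, None, None, 0.02, 0.03, 0.29, 0.19, 0.03, 0.0, 0.03, 0.06, 0.06]
0.7 [None, None, None, 0.04, 0.03, 0.23, 0.21, 0.25, 0.29, 0.28, 0.14, 0.01]
259 (array([ 547.4, -304.4,   81.8,   15.6]), 1.261) [ 0.54721257 -0.3045781   0.05858227] 0.05858488588680508
line 1.2645445 0.5472126 -0.3045781
tooly [ 0.3086851   0.95116276 -0.00170765]
0 -0.001 -0.39 -0.001 0 0 -1; 0 0 -0.39 -0.001 0 0 -1; 0 0 -0.39 -0.001 0 0 -1
-0.284 -0.39 0.06 0 0 0.098 -1; -0.313 -0.367 0.06 0 0 0.098 -1; -0.341 -0.342 0.06 0 0 0.098 -1; -0.366 -0.315 0.06 0 0 0.098 -1; -0.389 -0.286 0.06 0 0 0.098 -1; -0.41 -0.255 0.06 0 0 0.098 -1; -0.428 -0.222 0.06 0 0 0.098 -1; -0.444 -0.189 0.06 0 0 0.098 -1; -0.458 -0.154 0.06 0 0 0.098 -1; -0.468 -0.118 0.06 0 0 0.098 -1; -0.476 -0.082 0.06 0 0 0.098 -1; -0.481 -0.045 0.06 0 0 0.098 -1; -0.483 -0.008 0.06 0 0 0.098 -1; -0.482 0.029 0.06 0 0 0.098 -1; -0.478 0.066 0.06 0 0 0.098 -1; -0.472 0.103 0.06 0 0 0.098 -1; -0.462 0.139 0.06 0 0 0.098 -1; -0.45 0.174 0.06 0 0 0.098 -1; -0.435 0.208 0.06 0 0 0.098 -1; -0.418 0.241 0.06 0 0 0.098 -1
```

Request:
carry_out(plan="0 0 -0.4 0 0 0 -1; 0 0 -0.4 0 0 0 -1; 0 0 -0.4 0 0 0 -1; 0 0 -0.4 0 0 0 -1; 0 0 -0.4 0 0 0 -1; -0.28 -0.39 0 0 0 0.1 -1; -0.31 -0.37 0 0 0 0.1 -1; -0.34 -0.34 0 0 0 0.1 -1; -0.37 -0.315 0 0 0 0.1 -1; -0.39 -0.285 0 0 0 0.1 -1; -0.41 -0.255 0 0 0 0.1 -1; -0.43 -0.22 0 0 0 0.1 -1; -0.445 -0.19 0 0 0 0.1 -1; -0.46 -0.155 0 0 0 0.1 -1; -0.47 -0.12 0 0 0 0.1 -1; -0.475 -0.08 0 0 0 0.1 -1")

```text
time_s: 1.7
tool_pos: [0.3617, 0.1097, 0.5039]
orientation: [-1.749, -2.61, -0.001]
contact_force: [1.7, 1.3, -0.5]
finger_gap: 0.0854
grasp_force: 0.0
```

```bash
python3 - <<'E'
from h import *; from cell import monitor
s=monitor.read_state(); a=now(s); print(s["time_s"],a[0],a[1].as_matrix()[:,1],np.round(s["joint_pos"],2))
print(fmt(delta(a,pose([.52,-.30,.27],-.30)),-1))
E
```

```text
1.7 [0.36166688 0.10974031 0.50386319] [9.24882491e-01 3.80252980e-01 2.21427523e-04] [-0.83  0.01  0.47  1.86 -0.01  1.27  0.03]
-0.439 -0.009 0.234 0 0 0.088 -1; -0.439 0.021 0.234 0 0 0.088 -1; -0.436 0.051 0.234 0 0 0.088 -1; -0.432 0.081 0.234 0 0 0.088 -1; -0.425 0.111 0.234 0 0 0.088 -1; -0.417 0.14 0.234 0 0 0.088 -1; -0.406 0.168 0.234 0 0 0.088 -1; -0.393 0.196 0.234 0 0 0.088 -1; -0.379 0.222 0.234 0 0 0.088 -1; -0.363 0.248 0.234 0 0 0.088 -1
```

Request:
carry_out(plan="-0.44 -0.01 0.23 0 0 0.09 -1; -0.44 0.02 0.23 0 0 0.09 -1; -0.435 0.05 0.23 0 0 0.09 -1; -0.43 0.08 0.23 0 0 0.09 -1; -0.425 0.11 0.23 0 0 0.09 -1; -0.415 0.14 0.23 0 0 0.09 -1; -0.405 0.17 0.23 0 0 0.09 -1; -0.395 0.195 0.23 0 0 0.09 -1; -0.38 0.22 0.23 0 0 0.09 -1; -0.36 0.25 0.23 0 0 0.08 -1; 0 0 0 0 0 0 -1; 0 0 0 0 0 0 -1")

```text
time_s: 2.9
tool_pos: [0.5171, -0.2991, 0.2724]
orientation: [-2.533, -1.853, 0.003]
contact_force: [0.6, 0.6, -0.1]
finger_gap: 0.0854
grasp_force: 0.0
```

```bash
python3 - <<'E'
from h import *; from cell import monitor,imaging
s=monitor.read_state(); a=now(s); print(s["time_s"],a[0],a[1].as_matrix()[:,1],np.round(s["joint_pos"],2))
c=imaging.read_camera("wrist"); cv2.imwrite("pics/w1.png",c["img"])
P=cloud(c); x,y,z=P[...,0],P[...,1],P[...,2]
m=(z>.052)&(z<.066)&(x>.5)&(x<.58)&(y<-.22)&(y>-.4)
Q=P[m]; print(len(Q),rect(Q),Q.mean(0),np.median(Q[:,2]))
m=(z>.023)&(z<.031)&(x>.45)&(x<.7)&(y<-.22)&(y>-.42)
k,l,st,_=cv2.connectedComponentsWithStats(m.astype(np.uint8))
for i in range(1,k):
    if st[i,4]>100: print(st[i,4],rect(P[l==i]))
E
```

```text
2.9 [ 0.51710894 -0.29905436  0.2723827 ] [ 0.9530693  -0.30273526 -0.00320568] [ 0.08  0.68  0.67  1.71 -0.5   0.93  0.64]
1472 (array([ 548.1, -305.1,   81.2,   15.7]), 1.265) [ 0.5483711  -0.30322819  0.05801924] 0.05808198029257732
571 (array([ 535.3, -310.1,  114.6,    6.2]), 1.267)
312 (array([ 556.6, -317.1,  115.2,    5.1]), 1.268)
860 (array([ 602. , -330.4,  115.8,   19.4]), 1.14)
```

View pics/w1.png

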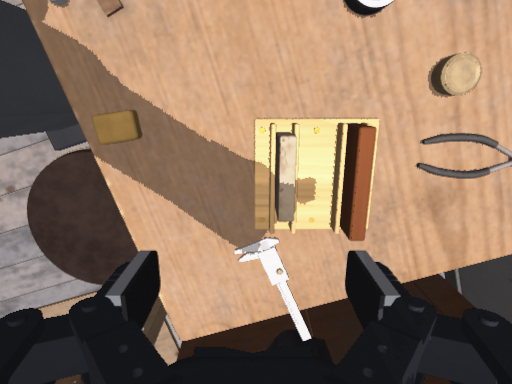

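The wrist view shows the block upright at (287,175) between the slot walls, the plain block at (360,180), and the open fingertips at (150,255) and (355,255). The block is at (0.548,-0.305), closing axis yaw -0.305, consistent with the top view. I move above it with the fingers half closed.

```bash
python3 - <<'E'
from h import *; from cell import monitor,imaging
s=monitor.read_state(); a=now(s); b=pose([.548,-.305,.16],-.305)
print(fmt(delta(a,b,4),.06)); print(fmt(delta(b,pose([.548,-.305,.113],-.305),2),.06))
E
```

```text
0.006 0.078 0.283 -0.001 0 0 0.06; 0.006 0.078 0.283 -0.001 0 0 0.06; 0.006 0.078 0.283 -0.001 0 0 0.06; 0.006 0.078 0.283 -0.001 0 0 0.06
0 0 0.235 0 0 0 0.06; 0 0 0.235 0 0 0 0.06
```

Request:
carry_out(plan="0.005 0.08 0.28 0 0 0 0.06; 0.005 0.08 0.28 0 0 0 0.06; 0.005 0.08 0.28 0 0 0 0.06; 0.005 0.08 0.28 0 0 0 0.06; 0 0 0 0 0 0 0.06; 0 0 0 0 0 0 0.06")

```text
time_s: 3.55
tool_pos: [0.5493, -0.305, 0.1631]
orientation: [-2.532, -1.859, -0.001]
contact_force: [-0.1, -0.5, 0.1]
finger_gap: 0.04
grasp_force: 0.0
```

```bash
python3 - <<'E'
from h import *; from cell import monitor,imaging
s=monitor.read_state(); a=now(s); print(s["time_s"],a[0],s["finger_gap"])
c=imaging.read_camera("wrist"); P=cloud(c); L=(P-a[0])@a[1].as_matrix()  # tool frame
ok=~np.isnan(L).any(-1)&(abs(L[...,0])<.03)&(abs(L[...,1])<.07)&(L[...,2]<.10)&(L[...,2]>.02)
for sgn in (1,-1):
    q=L[ok&(sgn*L[...,1]>.01)]; print(len(q),np.round(np.percentile(q[:,2],[90,98,99.5,100]),4),np.round(np.percentile(q[q[:,2]>.05],[2,50,98],axis=0),3).tolist())
x,y,z=P[...,0],P[...,1],P[...,2]
m=(z>.052)&(z<.066)&(x>.5)&(x<.58)&(y<-.22)&(y>-.4); Q=P[m]; print(len(Q),rect(Q),np.median(Q[:,2]))
q=(Q-a[0])@a[1].as_matrix(); print("block in tool",np.round(np.percentile(q,[2,50,98],axis=0),4).tolist())
E
```

```text
3.55 [ 0.54928653 -0.30500846  0.16306061] 0.04004059897894347
3096 [0.0589 0.0661 0.0695 0.0718] [[-0.009, 0.02, 0.05], [0.008, 0.022, 0.058], [0.012, 0.033, 0.07]]
3105 [0.0587 0.066  0.0693 0.0708] [[-0.009, -0.033, 0.05], [0.008, -0.021, 0.058], [0.012, -0.02, 0.069]]
3332 (array([ 548. , -305.2,   82.3,   15.5]), 1.261) 0.05811181038153174
block in tool [[-0.039, -0.0086, 0.1037], [0.0042, -0.0012, 0.1049], [0.0398, 0.0062, 0.1067]]
```

Request:
carry_out(plan="0 -0.01 0.26 0 0 0 0.06; 0 0 0.255 0 0 0 0.06; 0 0 0 0 0 0 0.06; 0 0 0 0 0 0 1; 0 0 0 0 0 0 1; 0 0 0 0 0 0 1; 0 0 0 0 0 0 1; 0 0 0 0 0 0 1")

```text
time_s: 4.4
tool_pos: [0.5488, -0.3066, 0.1127]
orientation: [2.532, 1.855, 0.002]
contact_force: [-1.1, 0.1, 7.9]
finger_gap: 0.0142
grasp_force: 60.4
```

Request:
carry_out(plan="0 0 -0.2 0 0 0 1; 0 0 -0.3 0 0 0 1; 0 0 -0.4 0 0 0 1; 0 0 -0.4 0 0 0 1; 0 0 -0.4 0 0 0 1; 0 0 0 0 0 0 1")

```text
time_s: 5.0
tool_pos: [0.5501, -0.3083, 0.2873]
orientation: [2.525, 1.85, 0.007]
contact_force: [0.0, -1.4, -0.1]
finger_gap: 0.0144
grasp_force: 59.5
```

```bash
python3 - <<'E'
from h import *; from cell import monitor,imaging
import pickle; d=pickle.load(open("d0.pkl","rb"))["top"]; print("pot",ray(d,266,161,.027), "loupe",ray(d,232,281,.02))
s=monitor.read_state(); a=now(s); print(s["joint_pos"].round(2))
b=pose([.50,-.10,.28],-.305); t=pose([.50,-.10,.18],-.305,-1.01)
print(fmt(delta(a,b,5),1)); print(fmt(delta(b,t,8),1))
E
```

```text
pot [ 0.67085203 -0.16114949  0.027     ] loupe [ 0.39441033 -0.07698357  0.02      ]
[ 0.08  0.7   0.68  1.62 -0.5   0.99  0.61]
0.367 -0.221 0.011 0.003 0.001 0 1; 0.367 -0.221 0.012 0.003 0.001 0 1; 0.367 -0.221 0.012 0.003 0.001 0 1; 0.367 -0.221 0.013 0.003 0.001 0 1; 0.367 -0.221 0.014 0.003 0.001 0 1
0 0 0.125 -0.161 0 0 1; 0 -0.016 0.124 -0.161 0 0 1; 0 -0.031 0.121 -0.161 0 0 1; 0 -0.046 0.116 -0.161 0 0 1; 0 -0.06 0.109 -0.161 0 0 1; 0 -0.074 0.101 -0.161 0 0 1; 0 -0.086 0.091 -0.161 0 0 1; 0 -0.097 0.079 -0.161 0 0 1
```

Request:
carry_out(plan="0.37 -0.22 0.01 0 0 0 1; 0.37 -0.22 0.01 0 0 0 1; 0.37 -0.22 0.01 0 0 0 1; 0.37 -0.22 0.01 0 0 0 1; 0.37 -0.22 0.01 0 0 0 1; 0 0 0.12 -0.16 0 0 1; 0 -0.02 0.12 -0.16 0 0 1; 0 -0.03 0.12 -0.16 0 0 1; 0 -0.05 0.12 -0.16 0 0 1; 0 -0.06 0.11 -0.16 0 0 1; 0 -0.07 0.1 -0.16 0 0 1; 0 -0.09 0.09 -0.16 0 0 1; 0 -0.1 0.08 -0.16 0 0 1; 0 0 0 0 0 0 1; 0 0 0 0 0 0 1")

```text
time_s: 6.5
tool_pos: [0.569, -0.0799, 0.3709]
orientation: [2.071, 1.501, 0.468]
contact_force: [-0.1, -0.4, -0.6]
finger_gap: 0.0143
grasp_force: 60.0
```

```bash
python3 - <<'E'
from h import *; from cell import monitor,imaging
s=monitor.read_state(); a=now(s); print(s["joint_pos"].round(2)); print(a[0],a[1].as_matrix().round(3).tolist())
t=pose([.50,-.10,.066],-.305,-1.01)
print(fmt(delta(a,t,6),1))
E
```

```text
[-0.75  0.43  1.02  2.14 -1.1   0.23  0.81]
[ 0.56902322 -0.07993515  0.37093155] [[0.321, 0.761, 0.564], [0.947, -0.238, -0.217], [-0.031, 0.604, -0.797]]
-0.053 -0.386 0.347 -0.077 0.008 0.002 1; -0.055 -0.406 0.323 -0.077 0.008 0.002 1; -0.058 -0.425 0.298 -0.077 0.008 0.002 1; -0.06 -0.442 0.271 -0.077 0.008 0.002 1; -0.062 -0.458 0.244 -0.077 0.008 0.002 1; -0.065 -0.471 0.215 -0.077 0.008 0.002 1
```

Forward tilt stops at the j6 limit (0.23). A backward tilt of about 40° stays well inside the range. Opening the fingers slowly will then let the lower finger set the block down.

```bash
python3 - <<'E'
from h import *; from cell import monitor,imaging
s=monitor.read_state(); a=now(s)
t=pose([.521,-.153,.17],-.305,.70)
print(fmt(delta(a,t,10),1))
E
```

```text
-0.078 -0.14 0.149 0.172 0.004 -0.003 1; -0.079 -0.119 0.166 0.172 0.004 -0.003 1; -0.079 -0.096 0.18 0.172 0.004 -0.003 1; -0.079 -0.071 0.191 0.172 0.004 -0.003 1; -0.08 -0.045 0.199 0.172 0.004 -0.003 1; -0.08 -0.018 0.203 0.172 0.004 -0.003 1; -0.081 0.009 0.203 0.172 0.004 -0.003 1; -0.082 0.036 0.2 0.172 0.004 -0.003 1; -0.082 0.062 0.193 0.172 0.004 -0.003 1; -0.083 0.088 0.183 0.172 0.004 -0.003 1
```

Request:
carry_out(plan="-0.08 -0.14 0.15 0.17 0 0 1; -0.08 -0.12 0.17 0.17 0 0 1; -0.08 -0.1 0.18 0.17 0 0 1; -0.08 -0.07 0.19 0.17 0 0 1; -0.08 -0.05 0.2 0.17 0 0 1; -0.08 -0.02 0.2 0.17 0 0 1; -0.08 0.01 0.2 0.17 0 0 1; -0.08 0.04 0.2 0.17 0 0 1; -0.08 0.06 0.19 0.17 0 0 1; -0.08 0.09 0.18 0.17 0 0 1; 0 0 0 0 0 0 1; 0 0 0 0 0 0 1")

```text
time_s: 7.7
tool_pos: [0.5201, -0.1571, 0.1707]
orientation: [-2.079, -1.465, 0.559]
contact_force: [-0.5, 0.5, -1.0]
finger_gap: 0.0141
grasp_force: 60.0
```

```bash
python3 - <<'E'
from h import *; from cell import monitor,imaging
s=monitor.read_state(); a=now(s); print(s["joint_pos"].round(2)); print(a[0],a[1].as_matrix().round(3).tolist())
for n in("top","scene"):
    c=imaging.read_camera(n); P=cloud(c); L=(P-a[0])@a[1].as_matrix()
    m=(abs(L[...,0])<.06)&(abs(L[...,1])<.011)&(L[...,2]>.08)&(L[...,2]<.125); q=L[m]
    if len(q)>20: print(n,len(q),np.percentile(q,[1,50,99],axis=0).round(4).tolist())
t=pose([.521,-.153,.0885],-.305,.70)
print(fmt(delta(a,t,3),1))
E
```

```text
[-0.17  1.14  0.9   1.44 -0.58  1.61  0.52]
[ 0.52013277 -0.15707707  0.17071586] [[0.326, 0.725, -0.607], [0.945, -0.271, 0.184], [-0.031, -0.633, -0.773]]
top 328 [[-0.0393, -0.0106, 0.0802], [0.0019, -0.0086, 0.092], [0.0408, -0.0061, 0.1058]]
scene 497 [[-0.0394, -0.0109, 0.0802], [0.0061, -0.0089, 0.0933], [0.0421, 0.0044, 0.1061]]
0.022 0.172 0.213 0.006 0.003 -0.017 1; 0.019 0.173 0.212 0.006 0.003 -0.017 1; 0.017 0.174 0.211 0.006 0.003 -0.017 1
```

Request:
carry_out(plan="0.02 0.17 0.21 0.005 0.005 -0.02 1; 0.02 0.17 0.21 0.005 0.005 -0.02 1; 0.015 0.14 0.17 0.005 0 -0.01 1; 0 0.02 0.025 0 0 0 1; 0 0 0 0 0 0 1; 0 0 0 0 0 0 1")

```text
time_s: 8.4
tool_pos: [0.5224, -0.1521, 0.094]
orientation: [-2.038, -1.496, 0.544]
contact_force: [0.5, -0.5, -1.7]
finger_gap: 0.0142
grasp_force: 60.0
```

Request:
carry_out(plan="0 0.03 0.04 0 0 0 1; 0 0 0 0 0 0 1; 0 0 0 0 0 0 0.6; 0 0 0 0 0 0 0.5; 0 0 0 0 0 0 0.4; 0 0 0 0 0 0 0.3; 0 0 0 0 0 0 0.2; 0 0 0 0 0 0 0.1; 0 0 0 0 0 0 0; 0 0 0 0 0 0 -0.1; 0 0 0 0 0 0 -0.2; 0 0 0 0 0 0 -0.3; 0 0 0 0 0 0 -0.4; 0 0 0 0 0 0 -0.5; 0 0 0 0 0 0 -0.6; 0 0 0 0 0 0 -0.7; 0 0 0 0 0 0 -0.8; 0 0 0 0 0 0 -0.9; 0 0 0 0 0 0 -1; 0 0 0 0 0 0 -1")

```text
time_s: 10.4
tool_pos: [0.5216, -0.1517, 0.0875]
orientation: [-2.036, -1.495, 0.544]
contact_force: [0.3, 0.5, -0.3]
finger_gap: 0.0854
grasp_force: 0.0
```

```bash
python3 - <<'E'
from h import *; from cell import monitor,imaging
s=monitor.read_state(); a=now(s); print(a[0],a[1].as_matrix()[:,2].round(3))
c=imaging.read_camera("scene"); cv2.imwrite("pics/s2.png",cv2.resize(c["img"][130:330,150:400],None,fx=3,fy=3))
t=pose([.44,-.14,.30],-.305,0)
print(fmt(delta(a,(a[0]+np.array([.04,-.012,.06]),a[1]),2),-1)); b=(a[0]+np.array([.04,-.012,.06]),a[1])
print(fmt(delta(b,t,6),-1))
E
```

```text
[ 0.52157922 -0.15171912  0.08751761] [-0.613  0.192 -0.766]
0.002 -0.033 -0.364 0 0 0 -1; 0.002 -0.033 -0.364 0 0 0 -1
-0.023 -0.321 -0.063 -0.148 0 0 -1; -0.023 -0.311 -0.1 -0.148 0 0 -1; -0.023 -0.297 -0.135 -0.148 0 0 -1; -0.023 -0.28 -0.169 -0.148 0 0 -1; -0.023 -0.258 -0.2 -0.148 0 0 -1; -0.023 -0.233 -0.229 -0.148 0 0 -1
```

View pics/s2.png

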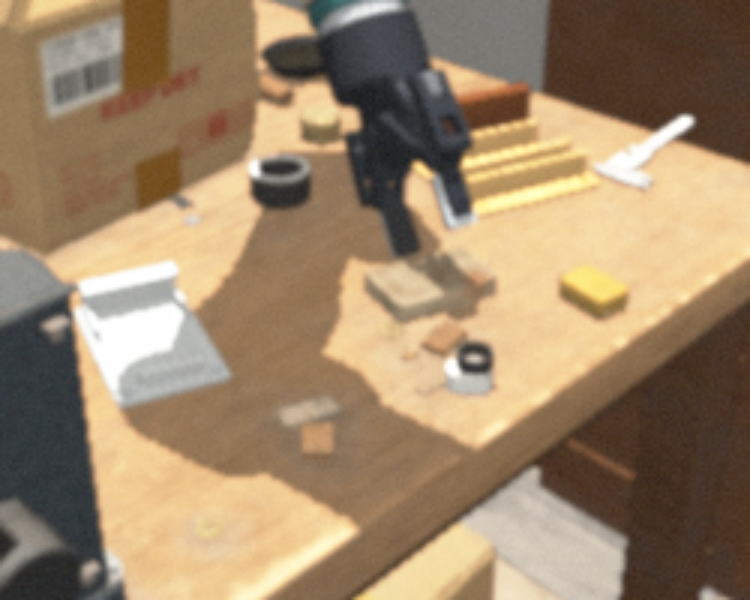

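The picture shows the block lying flat on the bench at (430,285), fingers open and clear of it, loupe at (470,365) untouched. I retreat and measure from above.

Request:
carry_out(plan="0 -0.03 -0.36 0 0 0 -1; 0 -0.03 -0.36 0 0 0 -1; -0.02 -0.32 -0.06 -0.15 0 0 -1; -0.02 -0.31 -0.1 -0.15 0 0 -1; -0.02 -0.3 -0.13 -0.15 0 0 -1; -0.02 -0.28 -0.17 -0.15 0 0 -1; -0.02 -0.26 -0.2 -0.15 0 0 -1; -0.02 -0.23 -0.23 -0.15 0 0 -1; 0 0 0 0 0 0 -1; 0 0 0 0 0 0 -1")

```text
time_s: 11.45
tool_pos: [0.4394, -0.1378, 0.299]
orientation: [2.526, 1.856, 0.012]
contact_force: [0.4, -0.0, 0.0]
finger_gap: 0.085
grasp_force: 0.0
```

```bash
python3 - <<'E'
from h import *; from cell import monitor,imaging
s=monitor.read_state(); a=now(s); print(a[0],a[1].as_matrix()[:,1].round(3),s["joint_pos"].round(2))
for n in("wrist","top"):
    c=imaging.read_camera(n); P=cloud(c); x,y,z=P[...,0],P[...,1],P[...,2]
    for lo,hi in((.012,.021),):
        m=((z>lo)&(z<hi)&(x>.40)&(x<.57)&(y<-.06)&(y>-.22)).astype(np.uint8); k,l,st,_=cv2.connectedComponentsWithStats(m)
        for i in range(1,k):
            if st[i,4]>80: print(n,st[i,4],rect(P[l==i]),np.median(P[l==i][:,2]))
    if n=="wrist":
        m=((z>.003)&(z<.05)&(x>.48)&(x<.66)&(y>-.03)&(y<.11)).astype(np.uint8);print("holder px",m.sum(), rect(P[m>0]) if m.sum()>50 else 0)
        cv2.imwrite("pics/w2.png",c["img"])
E
```

```text
[ 0.43937979 -0.13777241  0.29900681] [ 0.954 -0.299  0.01 ] [-0.48  0.6   1.12  2.06 -0.7   0.92  0.73]
wrist 106 (array([406.8, -71.9,   8.8,  20.7]), -1.237) 0.014331337094540472
wrist 3325 (array([ 486.9, -140.6,   82.2,   53. ]), 1.277) 0.015783480596128094
wrist 335 (array([ 410.9, -207.8,   21.6,   24.4]), -1.566) 0.01792585959960624
holder px 7 0
```

```bash
python3 - <<'E'
from h import *; from cell import monitor,imaging
s=monitor.read_state(); a=now(s)
b=pose([.490,-.131,.13],-.294)
print(fmt(delta(a,b,4),-.65)); print(fmt(delta(b,pose([.490,-.131,.0725],-.294),3),-.65))
E
```

```text
0.055 0.109 0.421 0.003 0 -0.003 -0.65; 0.054 0.11 0.42 0.003 0 -0.003 -0.65; 0.054 0.111 0.42 0.003 0 -0.003 -0.65; 0.054 0.112 0.42 0.003 0 -0.003 -0.65
0 0 0.192 0 0 0 -0.65; 0 0 0.192 0 0 0 -0.65; 0 0 0.192 0 0 0 -0.65
```

Request:
carry_out(plan="0.055 0.11 0.42 0.003 0 -0.003 -0.65; 0.055 0.11 0.42 0.003 0 -0.003 -0.65; 0.055 0.11 0.42 0.003 0 -0.003 -0.65; 0.055 0.11 0.42 0.003 0 -0.003 -0.65; 0 0 0.19 0 0 0 -0.65; 0 0 0.15 0 0 0 -0.65; 0 0 0 0 0 0 -0.65; 0 0 0 0 0 0 -0.65")

```text
time_s: 12.35
tool_pos: [0.489, -0.1315, 0.0954]
orientation: [-2.523, -1.871, 0.003]
contact_force: [1.1, 0.3, 1.1]
finger_gap: 0.0704
grasp_force: 0.0
```

```bash
python3 - <<'E'
from h import *; from cell import monitor,imaging
s=monitor.read_state(); a=now(s); print(a[0],a[1].as_matrix().round(3).tolist(),s["finger_gap"])
print(fmt(delta(a,pose([.490,-.131,.0725],-.294),2),-.65))
E
```

```text
[ 0.48898312 -0.13147109  0.09544186] [[0.291, 0.957, -0.002], [0.957, -0.291, -0.0], [-0.001, -0.002, -1.0]] 0.07039916782026426
0.004 0.004 0.115 -0.001 0 0 -0.65; 0.004 0.004 0.115 -0.001 0 0 -0.65
```

Request:
carry_out(plan="0.005 0 0.12 0 0 0 -0.65; 0.005 0 0.1 0 0 0 -0.65; 0 0 0 0 0 0 -0.65; 0 0 0 0 0 0 -0.65; 0 0 0 0 0 0 1; 0 0 0 0 0 0 1; 0 0 0 0 0 0 1; 0 0 0 0 0 0 1; 0 0 0 0 0 0 1")

```text
time_s: 13.25
tool_pos: [0.4896, -0.1301, 0.0755]
orientation: [2.522, 1.871, 0.001]
contact_force: [-1.0, -0.0, 5.8]
finger_gap: 0.0513
grasp_force: 62.6
```

Request:
carry_out(plan="0 0 -0.2 0 0 0 1; 0 0 -0.4 0 0 0 1; 0 0 -0.4 0 0 0 1; 0 0 -0.4 0 0 0 1; 0.15 0.15 -0.4 0 0 0 1; 0.15 0.2 -0.3 0 0 0 1; 0.1 0.2 0 0 0 0 1; 0 0 0 0 0 0 1; 0 0 0 0 0 0 1; 0 0 0 0 0 0 1")

```text
time_s: 14.25
tool_pos: [0.5521, -0.1077, 0.284]
orientation: [-2.523, -1.869, 0.003]
contact_force: [0.4, -0.8, -1.6]
finger_gap: 0.0515
grasp_force: 63.2
```

```bash
python3 - <<'E'
from h import *; from cell import monitor,imaging
s=monitor.read_state(); a=now(s); print(a[0],a[1].as_matrix()[:,1].round(3),s["joint_pos"].round(2))
for n in("wrist","top"):
    c=imaging.read_camera(n); P=cloud(c); x,y,z=P[...,0],P[...,1],P[...,2]
    R=(x>.48)&(x<.66)&(y>-.03)&(y<.11)
    for nm,lo,hi in(("all",.0035,.045),("lip",.027,.037),("stop/cheek",.0135,.0185)):
        m=(R&(z>lo)&(z<hi)).astype(np.uint8); k,l,st,_=cv2.connectedComponentsWithStats(m)
        for i in range(1,k):
            if st[i,4]>25: print(n,nm,st[i,4],rect(P[l==i]),np.median(P[l==i][:,2]).round(4))
    L=(P-a[0])@a[1].as_matrix(); q=L[(abs(L[...,0])<.08)&(abs(L[...,1])<.04)&(L[...,2]>.05)&(L[...,2]<.085)&(L[...,0]<-.015)]
    if len(q)>50: print(n,"block",len(q),np.percentile(q,[.5,50,99.5],axis=0).round(4).tolist())
    cv2.imwrite(f"pics/{n}3.png",c["img"])
E
```

```text
[ 0.55208337 -0.10768112  0.28398964] [ 0.957 -0.291 -0.002] [-0.41  0.7   0.94  1.8  -0.67  0.99  0.5 ]
wrist all 6972 (array([569.3,  34.6,  56.8, 114.3]), -0.335) 0.0065
wrist lip 905 (array([608.6,  19.6,  46. ,  15. ]), 1.226) 0.0312
wrist stop/cheek 250 (array([527.6,  55.1,  32.2,   6.5]), 1.228) 0.016
wrist stop/cheek 133 (array([590.1,   3.8,   4.1,  36.6]), -0.345) 0.0158
wrist block 5425 [[-0.0459, -0.0257, 0.0585], [-0.029, 0.0006, 0.0599], [-0.0151, 0.0261, 0.0613]]
top all 249 (array([526.8,  32.8,  35. ,  64.2]), -0.929) 0.0072
top block 451 [[-0.0512, -0.0269, 0.0565], [-0.0367, -0.0062, 0.0595], [-0.0156, 0.0253, 0.0725]]
```

View pics/wrist3.png

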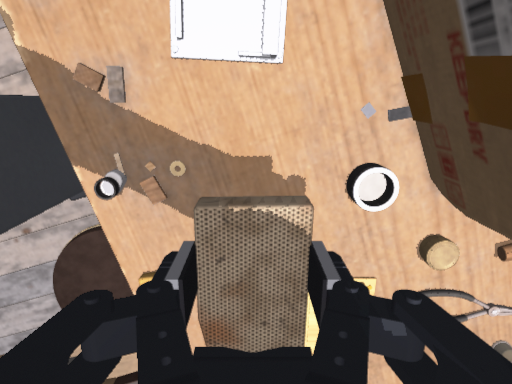

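The wrist view shows the holder partly cut off at the top (170-287, 0-60) and the perforated block held squarely at (250,275). I move 60 mm on so the whole holder is in view.

Request:
carry_out(plan="0.35 -0.1 0 0 0 0 1; 0.35 -0.1 0 0 0 0 1; 0 0 0 0 0 0 1; 0 0 0 0 0 0 1; 0 0 0 0 0 0 1")

```text
time_s: 14.85
tool_pos: [0.5542, -0.0359, 0.2845]
orientation: [2.524, 1.869, -0.002]
contact_force: [0.0, -0.7, -0.4]
finger_gap: 0.0514
grasp_force: 63.2
```

```bash
cat > hold.py <<'E'
from h import *; from cell import monitor,imaging
s=monitor.read_state(); a=now(s); print(a[0],a[1].as_matrix()[:,1].round(3))
th=-.345; ex=np.array([np.cos(th),np.sin(th)])*1e3; ey=np.array([-np.sin(th),np.cos(th)])*1e3
c=imaging.read_camera("wrist"); P=cloud(c); x,y,z=P[...,0],P[...,1],P[...,2]
R=(x>.48)&(x<.66)&(y>-.03)&(y<.12)
for nm,lo,hi in(("all",.0035,.045),("lip",.027,.037),("stop/cheek",.0135,.0185)):
    m=(R&(z>lo)&(z<hi)).astype(np.uint8); k,l,st,_=cv2.connectedComponentsWithStats(m)
    for i in range(1,k):
        if st[i,4]>25:
            Q=P[l==i]; u=Q[:,:2]@ex; v=Q[:,:2]@ey
            print(nm,st[i,4],rect(Q),np.median(Q[:,2]).round(4),"x'",np.percentile(u,[2,98]).round(1),"y'",np.percentile(v,[2,98]).round(1))
E
python3 hold.py
```

```text
[ 0.5542067  -0.0358893   0.28451997] [ 0.957 -0.292  0.   ]
all 8002 (array([572.7,  43.1,  74.1, 113.6]), -0.344) 0.0065 x' [470.1 578.5] y' [199.  269.6]
lip 1102 (array([612. ,  29.1,  65.5,  15.2]), 1.224) 0.0312 x' [558.7 573.2] y' [202.9 265.9]
stop/cheek 108 (array([604.9,  64.5,   4.3,  22.9]), -0.345) 0.0161 x' [536.1 558.8] y' [263.2 267.3]
stop/cheek 260 (array([528.8,  59. ,  39.7,   6.1]), 1.222) 0.0161 x' [474.7 480.7] y' [215.4 253.1]
stop/cheek 93 (array([584.5,   6. ,   4. ,  23.3]), -0.345) 0.0161 x' [536.5 559.4] y' [201.3 205.3]
```

```bash
cat > ins.py <<'E'
from h import *
O=np.array([.5726,.0431,0]); TH=-.345
H=Ro.from_euler("z",TH)
CT=np.array([-.0522,0,.0755])   # far-bottom edge of block in tool
def at(cx,cz,al,cy=0):  # mm above bench, deg
    _,r=pose([0,0,0],TH+np.pi/2,0,np.radians(al))
    return O+H.apply([cx/1e3,cy/1e3,cz/1e3])-r.apply(CT),r
def rep(a):
    r=a[1]; p=H.inv().apply(a[0]+r.apply(CT)-O)*1e3; R=(H.inv()*r).as_matrix()
    print("corner mm",p.round(1),"alpha",np.degrees(np.arcsin(R[2,0])).round(2),"roll",np.degrees(np.arcsin(R[2,1])).round(2),"yawerr",np.degrees(np.arctan2(-R[0,1],R[1,1])).round(2))
E
python3 - <<'E'
from ins import *; from cell import monitor
s=monitor.read_state(); a=now(s); rep(a)
b=at(5,100,0); print(b[0]); print(fmt(delta(a,b,12),1))
E
```

```text
corner mm [  12.1 -133.   209.1] alpha -0.06 roll 0.0 yawerr -87.22
[0.52818124 0.05906288 0.1755    ]
0.07 -0.044 0.091 0 0 -0.162 1; 0.075 -0.035 0.091 0 0 -0.162 1; 0.078 -0.025 0.091 0 0 -0.162 1; 0.081 -0.015 0.091 0 0 -0.162 1; 0.082 -0.005 0.091 0 0 -0.162 1; 0.082 0.006 0.091 0 0 -0.162 1; 0.081 0.016 0.091 0 0 -0.162 1; 0.078 0.026 0.091 0 0 -0.162 1; 0.074 0.036 0.091 0 0 -0.162 1; 0.069 0.045 0.091 0 0 -0.162 1; 0.063 0.053 0.091 0 0 -0.162 1; 0.055 0.061 0.091 0 0 -0.162 1
```

Request:
carry_out(plan="0.07 -0.045 0.09 0 0 -0.16 1; 0.075 -0.035 0.09 0 0 -0.16 1; 0.08 -0.025 0.09 0 0 -0.16 1; 0.08 -0.015 0.09 0 0 -0.16 1; 0.08 -0.005 0.09 0 0 -0.16 1; 0.08 0.005 0.09 0 0 -0.16 1; 0.08 0.015 0.09 0 0 -0.16 1; 0.08 0.025 0.09 0 0 -0.165 1; 0.075 0.035 0.09 0 0 -0.165 1; 0.07 0.045 0.09 0 0 -0.165 1; 0.065 0.055 0.09 0 0 -0.165 1; 0.055 0.06 0.09 0 0 -0.165 1; 0 0 0 0 0 0 1; 0 0 0 0 0 0 1")

```text
time_s: 16.3
tool_pos: [0.5282, 0.0591, 0.1766]
orientation: [0.535, 3.096, -0.002]
contact_force: [0.3, -0.4, -1.0]
finger_gap: 0.0513
grasp_force: 63.2
```

```bash
python3 - <<'E'
from ins import *; from cell import monitor,imaging
s=monitor.read_state(); a=now(s); rep(a); print(s["joint_pos"].round(2))
b=at(20,40,13); print(fmt(delta(a,b,4),1))
L=None
for n in ("top","scene"):
    c=imaging.read_camera(n); P=cloud(c); L=(P-a[0])@a[1].as_matrix()
    q=L[(abs(L[...,0])<.07)&(abs(L[...,1])<.024)&(L[...,2]>.054)&(L[...,2]<.082)]
    print(n,len(q),np.percentile(q,[1,50,99],axis=0).round(4).tolist() if len(q)>50 else "")
E
```

```text
corner mm [  5.    0.2 101.1] alpha -0.02 roll -0.05 yawerr 0.16
[-0.43  0.68  0.41  1.97 -0.47  0.58  1.53]
-0.083 0 0.128 0 0.072 0.001 1; -0.09 0 0.123 0 0.072 0.001 1; -0.097 0 0.118 0 0.072 0.001 1; -0.104 0 0.112 0 0.072 0.001 1
top 346 [[-0.0515, -0.0238, 0.0564], [-0.0322, -0.0087, 0.0593], [0.0302, 0.0199, 0.0704]]
scene 732 [[-0.0483, -0.0232, 0.0581], [0.0093, -0.0007, 0.0597], [0.0319, 0.0234, 0.0736]]
```

Request:
carry_out(plan="-0.08 0 0.13 0 0.072 0 1; -0.09 0 0.125 0 0.072 0 1; -0.1 0 0.12 0 0.072 0 1; -0.105 0 0.115 0 0.072 0 1; 0 0 0 0 0 0 1; 0 0 0 0 0 0 1")

```text
time_s: 17.0
tool_pos: [0.5592, 0.0489, 0.1243]
orientation: [-0.493, -2.877, -0.054]
contact_force: [-0.1, 0.5, 0.3]
finger_gap: 0.0514
grasp_force: 63.1
```

```bash
python3 - <<'E'
from ins import *; from cell import monitor,imaging
s=monitor.read_state(); a=now(s); rep(a); print(s["joint_pos"].round(2))
b=at(22,7.2,13); print(fmt(delta(a,b,4),1))
E
```

```text
corner mm [19.4  1.  39. ] alpha 12.93 roll -0.08 yawerr 0.33
[-0.3   0.86  0.35  1.75 -0.47  0.84  1.56]
-0.024 -0.002 0.076 -0.001 0 0.002 1; -0.024 -0.002 0.076 -0.001 0 0.002 1; -0.024 -0.002 0.076 -0.001 0 0.002 1; -0.024 -0.002 0.076 -0.001 0 0.002 1
```

Request:
carry_out(plan="-0.025 0 0.09 0 0 0.002 1; -0.025 -0.005 0.09 0 0 0.002 1; -0.025 -0.005 0.07 0 0 0.002 1; -0.025 0 0.05 0 0 0.002 1; 0 0 0 0 0 0 1; 0 0 0 0 0 0 1")

```text
time_s: 17.6
tool_pos: [0.5618, 0.0475, 0.0926]
orientation: [-0.499, -2.875, -0.054]
contact_force: [-0.7, 0.6, -1.6]
finger_gap: 0.0511
grasp_force: 63.2
```

```bash
python3 - <<'E'
from ins import *; from cell import monitor,imaging
s=monitor.read_state(); a=now(s); rep(a)
b=at(38.5,7.1,13); print(fmt(delta(a,b,4),1))
c=imaging.read_camera("scene"); cv2.imwrite("pics/s4.png",cv2.resize(c["img"][190:300,140:260],None,fx=5,fy=5,interpolation=cv2.INTER_CUBIC))
E
```

```text
corner mm [22.3  0.4  7.3] alpha 12.98 roll -0.12 yawerr 0.08
-0.04 -0.001 -0.009 -0.001 0 0 1; -0.04 -0.001 -0.009 -0.001 0 0 1; -0.04 -0.001 -0.009 -0.001 0 0 1; -0.04 -0.001 -0.009 -0.001 0 0 1
```

View pics/s4.png

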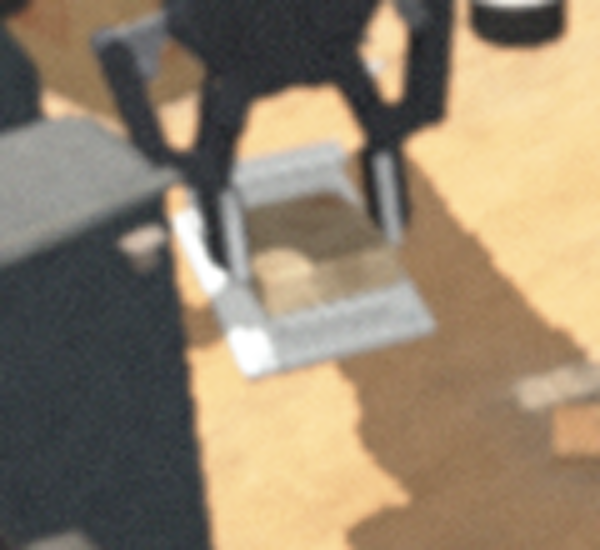

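The block sits tilted between the cheeks, with its near end (320,285) over the stop and its far end (300,205) just short of the lip. No contact force so far, so I slide it under the lip.

Request:
carry_out(plan="-0.04 0 -0.01 0 0 0 1; -0.04 -0.005 -0.01 0 0 0 1; -0.04 0 -0.01 0 0 0 1; -0.03 0 -0.01 0 0 0 1; 0 0 0 0 0 0 1; 0 0 0 0 0 0 1")

```text
time_s: 18.25
tool_pos: [0.5762, 0.0418, 0.0932]
orientation: [-0.499, -2.874, -0.054]
contact_force: [0.3, 0.4, -1.1]
finger_gap: 0.0514
grasp_force: 63.2
```

```bash
python3 - <<'E'
from ins import *; from cell import monitor,imaging
s=monitor.read_state(); a=now(s); rep(a); p=a; print(s["contact_force"],s["finger_gap"])
for al,cx in((10,39.5),(7,40.2),(4,40.9),(1.5,41.3),(0,41.5)):
    b=at(cx,6.9,al); print(al,fmt(delta(p,b,2),1)); p=b
E
```

```text
corner mm [37.7 -0.1  7.9] alpha 12.98 roll -0.11 yawerr 0.08
[ 0.28363736  0.36291694 -1.14292744] 0.0513596041646275
10 0.01 0 0.017 -0.001 -0.033 0.001 1; 0.01 0 0.017 -0.001 -0.033 0.001 1
7 0.016 0 0.014 0 -0.033 0 1; 0.016 0 0.013 0 -0.033 0 1
4 0.016 0 0.014 0 -0.033 0 1; 0.016 0 0.013 0 -0.033 0 1
1.5 0.014 0 0.012 0 -0.028 0 1; 0.014 0 0.011 0 -0.028 0 1
0 0.009 0 0.007 0 -0.017 0 1; 0.009 0 0.007 0 -0.017 0 1
```

Request:
carry_out(plan="0.01 0 0.02 0 -0.033 0 1; 0.01 0 0.02 0 -0.033 0 1; 0.015 0 0.015 0 -0.033 0 1; 0.015 0 0.015 0 -0.033 0 1; 0 0 0 0 0 0 1; 0 0 0 0 0 0 1")

```text
time_s: 18.85
tool_pos: [0.5703, 0.0441, 0.0874]
orientation: [-0.516, -2.975, -0.029]
contact_force: [1.0, 0.7, -1.3]
finger_gap: 0.0512
grasp_force: 63.3
```

```bash
python3 - <<'E'
from ins import *; from cell import monitor,imaging
s=monitor.read_state(); a=now(s); rep(a); p=a; print(s["contact_force"],s["finger_gap"])
for al,cx in((4,40.9),(1.5,41.3),(0,41.5)):
    b=at(cx,6.9,al); print(al,fmt(delta(p,b,2),1)); p=b
E
```

```text
corner mm [40.   0.1  6.1] alpha 7.07 roll -0.1 yawerr 0.09
[ 0.95288684  0.69942883 -1.29122271] 0.05115844526859855
4 0.016 -0.001 0.01 -0.001 -0.034 0.001 1; 0.016 -0.001 0.009 -0.001 -0.034 0.001 1
1.5 0.014 0 0.012 0 -0.028 0 1; 0.014 0 0.011 0 -0.028 0 1
0 0.009 0 0.007 0 -0.017 0 1; 0.009 0 0.007 0 -0.017 0 1
```

Request:
carry_out(plan="0.015 0 0.01 0 -0.033 0 1; 0.015 0 0.01 0 -0.033 0 1; 0.015 0 0.01 0 -0.028 0 1; 0.015 0 0.01 0 -0.028 0 1; 0.01 0 0.005 0 -0.017 0 1; 0.01 0 0.005 0 -0.017 0 1; 0 0 0 0 0 0 1; 0 0 0 0 0 0 1")

```text
time_s: 19.65
tool_pos: [0.5627, 0.0467, 0.0829]
orientation: [-0.537, -3.095, 0.003]
contact_force: [0.7, 0.2, -0.0]
finger_gap: 0.0514
grasp_force: 63.2
```

```bash
python3 - <<'E'
from ins import *; from cell import monitor,imaging
s=monitor.read_state(); a=now(s); rep(a); print(s["contact_force"],s["finger_gap"])
c=imaging.read_camera("wrist"); P=cloud(c); Q=H.inv().apply((P-O).reshape(-1,3)).reshape(P.shape)*1e3
for lo,hi,nm in((-39,39,"block+stop"),): 
    for x0 in range(-56,40,6):
        m=(Q[...,0]>=x0)&(Q[...,0]<x0+6)&(abs(Q[...,1])<15)&(Q[...,2]<45); 
        if m.sum()>10: print(x0+3,m.sum(),np.percentile(Q[m][:,2],[10,50,90]).round(1))
E
```

```text
corner mm [41.7 -0.   7.4] alpha 0.01 roll -0.1 yawerr 0.08
[ 0.73221337  0.22140538 -0.04888034] 0.051446390408678065
-53 821 [5.4 6.2 7.2]
-47 1141 [ 9.7 15.8 16.8]
-41 1186 [ 6.2 18.2 23.2]
-35 895 [22.4 23.1 23.9]
-29 852 [22.5 23.2 23.9]
-23 824 [22.4 23.2 23.9]
-17 801 [22.4 23.1 23.8]
-11 754 [22.4 23.1 23.8]
-5 738 [22.4 23.1 23.8]
1 714 [22.4 23.1 23.8]
7 691 [22.4 23.1 23.8]
13 665 [22.4 23.1 23.8]
19 628 [22.4 23.  23.7]
25 626 [22.4 23.  23.7]
31 597 [22.4 23.1 23.7]
37 172 [22.2 22.9 23.5]
```

Request:
carry_out(plan="0 0 0.011 0 0 0 1; 0 0 0 0 0 0 1; 0 0 0 0 0 0 -0.3; 0 0 0 0 0 0 -0.4; 0 0 0 0 0 0 -0.5; 0 0 0 0 0 0 -0.6; 0 0 0 0 0 0 -0.7; 0 0 0 0 0 0 -0.7; 0 0 -0.1 0 0 0 -0.7; 0 0 -0.3 0 0 0 -0.7; 0 0 -0.4 0 0 0 -0.7; 0 0 -0.4 0 0 0 -0.7; 0 0 -0.4 0 0 0 -0.7; 0.3 0 -0.4 0 0 0 -0.7; 0 0 0 0 0 0 -1; 0 0 0 0 0 0 -1; 0 0 0 0 0 0 -1")

```text
time_s: 21.4
tool_pos: [0.5343, 0.0572, 0.2814]
orientation: [-0.537, -3.094, 0.003]
contact_force: [-0.3, -0.2, -0.6]
finger_gap: 0.0855
grasp_force: 0.0
```

```bash
python3 - <<'E'
from ins import *; from cell import monitor,imaging
s=monitor.read_state(); a=now(s); print(a[0],s["joint_velocities"].round(3))
c=imaging.read_camera("wrist"); P=cloud(c); Q=H.inv().apply((P-O).reshape(-1,3)).reshape(P.shape)*1e3
m=(abs(Q[...,0])<42)&(abs(Q[...,1])<28)&(Q[...,2]>19)&(Q[...,2]<24.5); q=Q[m]; print(len(q),np.percentile(q,[1,50,99],axis=0).round(1).tolist())
for x0 in (-38,-20,0,20,30):
    k=abs(q[:,0]-x0)<3; print(x0,np.median(q[k,2]).round(2))
cv2.imwrite("pics/w5.png",c["img"]); c=imaging.read_camera("top"); cv2.imwrite("pics/t5.png",c["img"])
c=imaging.read_camera("scene"); cv2.imwrite("pics/s5.png",cv2.resize(c["img"][130:330,150:400],None,fx=3,fy=3))
E
```

```text
[0.53428392 0.05722552 0.28140077] [ 0.008  0.025 -0.005  0.    -0.001  0.002 -0.001]
3195 [[-39.9, -24.9, 19.9], [-3.9, 1.1, 21.8], [36.5, 26.4, 23.4]]
-38 21.56
-20 21.79
0 21.79
20 21.76
30 21.82
```

View pics/s5.png

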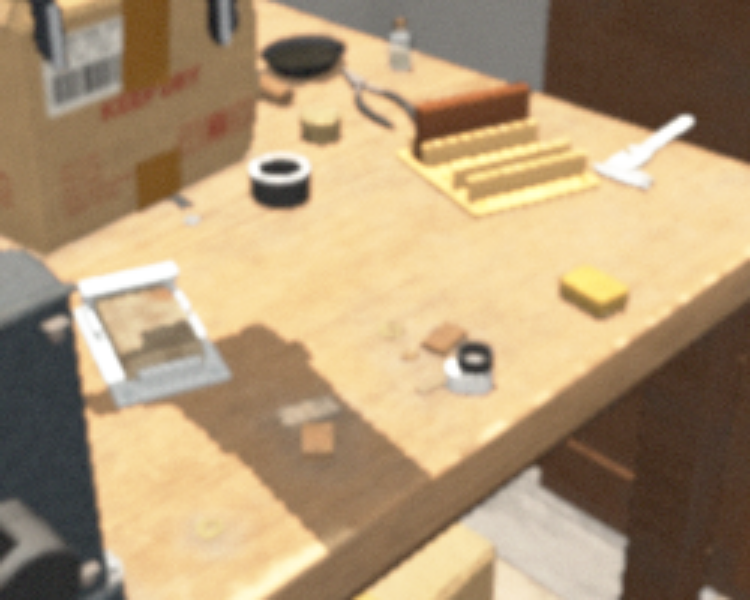

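View pics/w5.png

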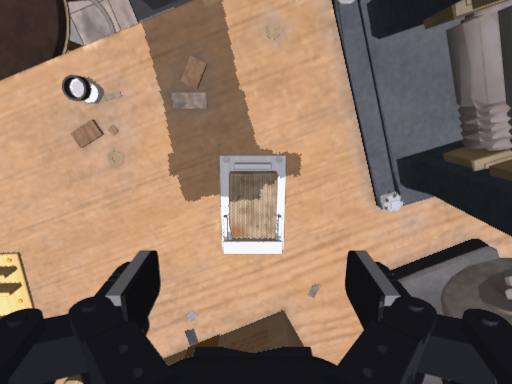

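Both views show the block flat in the holder, at (150,325) in the scene crop and (253,205) in the wrist view. Its top is level at 21.8 mm (22 expected), the far end is under the lip and the near end behind the stop. The plain block and the bystanders are undisturbed and the gripper is clear.

```bash
python3 -c "
from cell import ticket; print(ticket.finish_job())"
```

```text
the job is handed in; nothing more can be done
None
```

The perforated block lies flat on the holder's floor, one end under the lip and the other behind the front stop, released and handed in at about 21.5 s of the 59 s; the plain block is still in the rack and the other items look undisturbed.

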